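Overhaul a driven roller bed: swap worn rollers, reverse one, refit the guard

ROBOT

A 6-joint arm with a two-finger parallel gripper is mounted at the origin on a cart in front of the work surface, level with it; the furniture and walls round the work are solid. World frame = base frame: x ahead of the robot, y to its left, z up, the work surface at z = 0. Lengths are in m, angles in degrees, forces in N, time in s.
With the tool pointing down it reaches from about 0.325 to 0.775 m from the base axis. Payload 5.5 kg.
Tool frame: the origin (TCP) lies at the centre of the arm's flange, where the gripper is bolted on; the fingertips stand 182 mm ahead of it and the grasp point (between the pads) lies 163 mm ahead of it; z points along the fingers, y is the line along which they close (so a half turn about z gives the same grasp; the last joint's range is limited). The gripper opens to 88 mm and grips with 3 to 60 N. Pads are 20 mm wide; open, the fingers measure 115 mm over their backs; the gripper's body (75 mm by 178 mm) begins 61 mm behind the grasp point.
Start: joints at [65.621, 5.22, 70.514, -0, 104.267, -3.249], TCP at [0.216, 0.56, 0.405] pointing down, gripper open.
Joint ranges: [-164.24, 164.24], [-49.07, 125.15], [9.68, 141.18], [-86.29, 266.29], [3.28, 154.24], [-151.56, 151.56]. Speed limits (degrees/s): [147.25, 147.25, 172.46, 180, 180, 180].

INTERFACE

Orientations are given as [roll, pitch, yaw] about the fixed x, y, z axes, in that order (R = Rz(yaw) Ry(pitch) Rx(roll)).
In Python, from station import r gives the robot as it stands. The module is installed in compiled form; this text tells all that it offers. Calls block until the motion is done:
- r.reach(position, orientation): joint-space move of the TCP to a pose.
- r.servo_line(position, rotation=None, speed=0.15): straight line of the TCP; rotation=None keeps the orientation; speed is the mean speed in m/s.
- r.move_joints(angles): joint-space move.
- r.let_go() and r.grab(squeeze=None): open the fingers fully, or close them until they stop; squeeze is the grip in N (None keeps the last).
- r.wait(seconds).
- r.inverse_kinematics(position, orientation): joint angles nearest the present ones, or None.
- r.sense(): the state.
- r.snapshot(name): name is "scene" or "top" or "wrist"; returns a dict with "frame" (480x640x3 uint8, red, green, blue), "fx", "fy", "cx", "cy" (pixels), "R" (3x3) and "t" (3): a world point X has camera coordinates R X + t. Camera axes: x right, y down, z forward; pixel columns grow to the right and rows downward; lengths in m; the calibration is good to about 2 mm. A picture is of the moment at which its call begins. There is no depth.
A pose or a line that the arm cannot do raises r.IKError and nothing moves.
- r.hand_in(): hands the job in; it is judged then, once.
The state is a dict: "clock": time; "joints": joint angles; "joint_vel": joint speeds; "joint_torque": joint torques, N m; "tcp_pos": TCP position; "orientation": TCP orientation; "contact_force": force on the tool from outside, world axes, zero at the start; "torque": the same for the moment, N m; "opening": finger opening in m; "gripper_force": force on a finger pad.
Only numpy, scipy, OpenCV 4.12 (cv2) and the standard library are available. Lean on these libraries where they do the work, as an engineer would, in place of code of your own. Each camera call takes 0.05 s, during which the arm holds its last target. There are 200 camera calls.

TASK

Overhaul the roller bed. Switch its isolator off, open the yellow guard, put the rust-brown worn rollers into empty compartments of the tray, turn the roller that is in back to front end for end, and fit every new roller from the tray, so that all steel rollers lie with both axle ends down in their slots and the red gear at the drive side; then shut the guard fully and switch the isolator on again. Do not strike the photo-eye while swinging rollers round, and leave the tools and the glass jar where they are.

Things in the scene. Friction and masses are not known exactly. Their poses are not given: they have to be found in the camera images.
- roller_bed: aluminium roller bed, fixed, 180 mm (x) by 330 mm (y). Origin at the middle of its underside on the worktop; +x to the drive side (away from the robot, give or take its yaw), z up. Side rails 14 mm thick (inner faces at x = -76, +76 mm) carry open U bearings. The drive shaft with its brass worms runs inside the far rail, under the guard; behind it lies a motor, up to z = 67 mm, reaching to x = 145 mm
- station_1 (a point): station 1 of 4: where a roller's origin lies when seated, both axle ends on the floors of the U slots, z = 57 mm. Bed y = -120 mm; the stations are 80 mm apart along the bed's y. Slots are open above, 14 mm wide, floor at z = 52 mm, between round-topped cheeks that reach z = 72 mm. A seated roller has up to 6 mm of end play each way
- station_2 (a point): station 2, like station 1, at the bed's y = -40 mm
- station_3 (a point): station 3, like station 1, at the bed's y = +40 mm
- station_4 (a point): station 4, like station 1, at the bed's y = +120 mm
- guard (a joint): angle of the yellow guard plate (60 wide, 326 long, 3 mm thick), hinged along its far edge at x = +100, z = 84 mm of the bed. 0: shut, level, over the gear ends of the rollers, so that none can be lifted out or put in; grows as the near edge is lifted up and over, away from the robot, to 1.9 at its stop. The hinge is stiff (0.13 N m): the guard stays at any angle
- guard_handle (a point): middle of the guard's handle: round steel bar, 10 mm diameter, 90 mm long along the bed's y, 48 mm from the hinge towards the near edge and 33 mm above the plate's underside (25 mm clear between bar and plate). Moves with the guard
- photo_eye: yellow photo-eye on a black bracket on the bed's near rail, between stations 3 and 4; must not be struck. Origin and axes are the bed's. The box fills x = -90 to -66, y = +71 to +89, z = 86 to 122 mm, the bracket x = -93 to -90, y = +69 to +91, z = 46 to 106 mm
- roller_tray: blue tray, fixed, 250 mm (x) by 290 mm (y), three compartments side by side along its y, 92 mm apart. Origin at the middle of its underside. Outer walls 28 mm high, two ribs between compartments 16 mm high, floor 4 mm thick. In each compartment two grey V saddles at x = -36 and +36 mm hold a roller along the tray's x, the gear at either end
- bay_1 (a point): middle of the compartment at the tray's y = -92 mm, 29 mm above the worktop: about where a roller's origin lies in the saddles
- bay_2 (a point): the same for the middle compartment
- bay_3 (a point): the same for the compartment at the tray's y = +92 mm
- roller_1: conveyor roller, at first seated in the bed: steel tube 28 mm diameter on a 10 mm axle 190 mm long; red gear of 44 mm diameter on one end, thin black cap on the other. Origin on the axis at mid-length; own +x runs along the axis to the gear. In own x: tube -70 to +54 mm, gear +54 to +68, axle ends -95 and +95. About 0.25 kg. Spin about its axis is arbitrary
- roller_2: conveyor roller, at first seated in the bed: steel tube 28 mm diameter on a 10 mm axle 190 mm long; red gear of 44 mm diameter on one end, thin black cap on the other. Origin on the axis at mid-length; own +x runs along the axis to the gear. In own x: tube -70 to +54 mm, gear +54 to +68, axle ends -95 and +95. About 0.25 kg. Spin about its axis is arbitrary
- roller_3: conveyor roller, at first in the tray, absent in some starts: steel tube 28 mm diameter on a 10 mm axle 190 mm long; red gear of 44 mm diameter on one end, thin black cap on the other. Origin on the axis at mid-length; own +x runs along the axis to the gear. In own x: tube -70 to +54 mm, gear +54 to +68, axle ends -95 and +95. About 0.25 kg. Spin about its axis is arbitrary
- roller_4: conveyor roller, at first in the tray, absent in some starts: steel tube 28 mm diameter on a 10 mm axle 190 mm long; red gear of 44 mm diameter on one end, thin black cap on the other. Origin on the axis at mid-length; own +x runs along the axis to the gear. In own x: tube -70 to +54 mm, gear +54 to +68, axle ends -95 and +95. About 0.25 kg. Spin about its axis is arbitrary
- roller_5: conveyor roller, at first in the tray, absent in some starts: steel tube 28 mm diameter on a 10 mm axle 190 mm long; red gear of 44 mm diameter on one end, thin black cap on the other. Origin on the axis at mid-length; own +x runs along the axis to the gear. In own x: tube -70 to +54 mm, gear +54 to +68, axle ends -95 and +95. About 0.25 kg. Spin about its axis is arbitrary
- worn_1: worn-out roller, at first seated in the bed, absent in some starts: size, weight, origin and axes exactly those of the other rollers, but its tube is rust-brown and its gear dark grey.
- worn_2: a second worn-out roller, the same, absent in some starts
- isolator (a joint): red lever of the isolator switch on a grey box (52 by 92 by 46 mm high) before the bed's near rail. Pivot at x = -128, y = -50, z = 50 mm of the bed; 70 mm long, its outer 36 mm a red grip 18 mm thick. Swings along the bed's y: 0 is off (leaning 0.55 rad to the bed's -y), 1.1 is on (leaning 0.55 rad to +y). Stiff (0.06 N m), stays put; a push moves it
- adjustable_wrench: adjustable spanner, 200 mm, loose bystander at the right, lying flat
- screwdriver_yellow: slotted screwdriver with a yellow handle, 185 mm, loose bystander at the left, lying flat
- desk_jar: glass jar with an orange screw lid, 68 mm diameter, 119 mm tall, loose bystander standing behind the work

How it is judged:
By the outcome, as a careful person would: the job done as asked, in the order asked, and still so for the second after the job is handed in, with the robot touching nothing.
Of worn_1, worn_2 only 1 to 2 are there at a start; the rules pass over those that are not, and their reading is None.
Of roller_3, roller_4, roller_5 only 1 to 2 are there at a start; the rules pass over those that are not, and their reading is None.
At some moment in a run one of roller_3, roller_4, roller_5 may be knocked a few centimetres aside while the robot is not near it.
It also fails if it takes over 210 s, if anything falls off the work surface, if the arm or the gripper's body presses on something with over 40 N, if the wrist force passes 120 N, or if a joint passes its speed limit or range.

## Working session

There is one attempt and no reset: what is moved stays moved. The work goes in short steps, each a Python script; the robot and the scene stay as the last script left them, time stands still between calls to the robot, and variables do not carry over. Pictures are saved under pics/ and viewed, at most 14 in all, crops included, and the job is handed in when it is done.

```bash
mkdir -p pics; ls; python3 - <<'E'
from station import r
import cv2
for n in("scene","top"):
    s=r.snapshot(n);cv2.imwrite(f"pics/{n}0.png",s["frame"][:,:,::-1])
    print(n,s["fx"],s["cx"],s["cy"],s["R"],s["t"])
print(r.sense()["tcp_pos"],r.sense()["orientation"],r.sense()["clock"])
E
```

```text
pics
scene 507.78757118929724 315.5481070001767 237.9848603860188 [[ 0.81258622 -0.58259667 -0.01687472]
 [-0.44623293 -0.60324387 -0.66103934]
 [ 0.37493974  0.54468151 -0.75016148]] [-0.47257004  0.31574698  1.14832012]
top 536.2067582259223 311.4796013086557 243.28710023729835 [[-0.01775737 -0.99982016 -0.0066581 ]
 [-0.99279502  0.01842107 -0.11840069]
 [ 0.11850204  0.00450764 -0.99294358]] [-0.00352044  0.60543391  1.61339673]
[0.21633939 0.55970292 0.40363826] [-1.79902963e+02 -5.29141215e-03  1.58864758e+02] 0.1
```

View pics/top0.png

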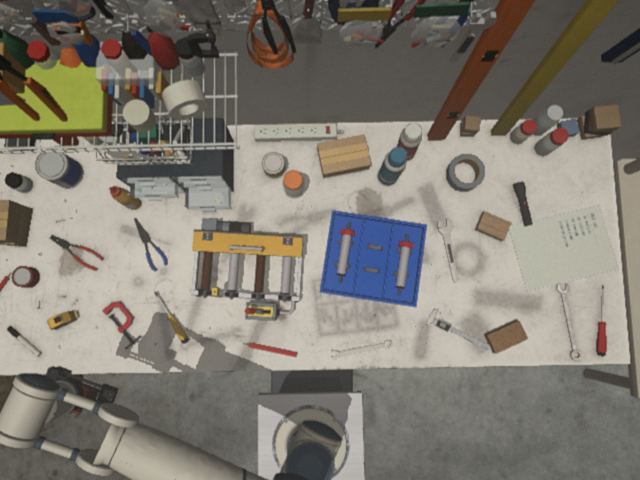

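View pics/scene0.png

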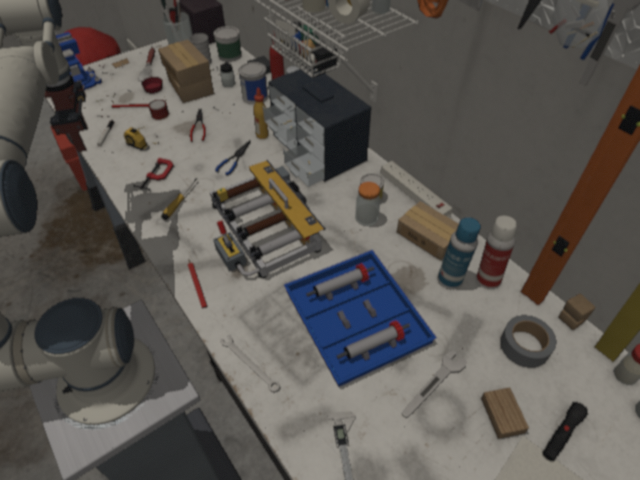

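```bash
python3 - <<'E'
import cv2,numpy as np
a=cv2.imread("pics/top0.png")[205:320,185:435];a=cv2.resize(a,(800,368),interpolation=cv2.INTER_CUBIC)
b=cv2.imread("pics/scene0.png")[155:280,200:340];b=cv2.resize(b,None,fx=1.84,fy=1.84,interpolation=cv2.INTER_CUBIC)
c=np.zeros((600,800,3),np.uint8);c[:368]=a;c[368:368+230,:b.shape[1]]=b[:230]
cv2.imwrite("pics/c1.png",c)
E
```

```text
(no output)
```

View pics/c1.png

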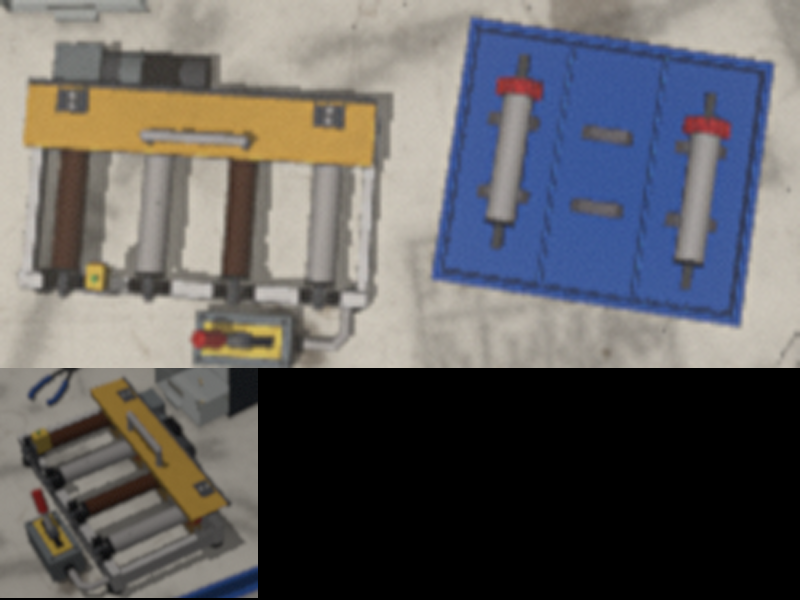

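```bash
cat > h.py <<'E'
import numpy as np, cv2, json
from scipy.optimize import least_squares
from scipy.spatial.transform import Rotation as Ro
def proj(s,X):
    X=np.atleast_2d(X);c=X@np.array(s["R"]).T+np.array(s["t"]);c=c.reshape(-1,3)
    return np.c_[s["fx"]*c[:,0]/c[:,2]+s["cx"],s["fy"]*c[:,1]/c[:,2]+s["cy"]]
def world(p,L):  # pose (x,y,yaw rad), local pts
    L=np.atleast_2d(L).astype(float);c,s_=np.cos(p[2]),np.sin(p[2])
    return np.c_[p[0]+c*L[:,0]-s_*L[:,1],p[1]+s_*L[:,0]+c*L[:,1],L[:,2]]
def fit(obs,p0):  # obs: list of (snap, local pts, px)
    f=lambda p:np.concatenate([(proj(s,world(p,L))-px).ravel() for s,L,px in obs])
    o=least_squares(f,p0,loss="soft_l1");return o.x,f(o.x)
E
python3 - <<'E'
from h import *
from station import r
s=r.snapshot("top")
U=lambda a:np.array(a)/3.2+[185,205]-0.34
g=[[.1,.163,.087],[.1,-.163,.087],[.04,-.163,.087],[.04,.163,.087]]
p,e=fit([(s,g,U([(28,80),(378,100),(373,166),(24,147)]))],[.55,.2,0]);print("bed",p,e.round(1))
g=[[.125,.145,.028],[.125,-.145,.028],[-.125,-.145,.028],[-.125,.145,.028]]
q,e=fit([(s,g,U([(472,18),(773,64),(739,325),(434,279)]))],[.55,-.1,0]);print("tray",q,e.round(1))
for k in(-.12,-.04,.04,.12):print(world(p,[0,k,.057]),proj(s,world(p,[-.07,k,.057])))
json.dump(dict(bed=list(p),tray=list(q)),open("pose.json","w"))
w=r.snapshot("wrist");print(w["fx"],w["R"],w["t"]); print(r.sense()["tcp_pos"])
print(-np.array(w["R"]).T@w["t"])
T=Ro.from_euler("xyz",r.sense()["orientation"],degrees=True).as_matrix()
print("cam in tool",T.T@(-np.array(w["R"]).T@w["t"]-r.sense()["tcp_pos"]), (w["R"]@T).round(2))
for yaw in(-90,90,0,180):print(yaw,r.inverse_kinematics([p[0]-.05,p[1],.45],[180,0,yaw+np.degrees(p[2])]))
E
```

```text
bed [ 0.53331703  0.18177596 -0.07438019] [ 0.3  0.5 -0.3  0.3  0.1 -0.3 -0.1 -0.5]
tray [ 0.55719548 -0.20458241 -0.1677158 ] [ 0.6  1.2 -0.8  0.5 -0.5 -0.8  0.6 -0.6]
[[0.52439964 0.06210775 0.057     ]] [[285.09491783 292.7504841 ]]
[[0.53034457 0.14188656 0.057     ]] [[258.54541583 291.24346934]]
[[0.5362895  0.22166537 0.057     ]] [[232.0309412  289.73844282]]
[[0.54223443 0.30144417 0.057     ]] [[205.55142467 288.2354006 ]]
353.5176285020478 [[ 0.36042876  0.93278615 -0.00104903]
 [ 0.89198697 -0.34433455  0.29290437]
 [ 0.27285592 -0.10650688 -0.95614117]] [-0.59888418 -0.03463689  0.3912355 ]
[0.21629892 0.55970595 0.40394261]
[0.13999982 0.58837347 0.38359342]
cam in tool [ 0.08150179 -0.00073803  0.02035638] [[ 0.    1.   -0.  ]
 [-0.96 -0.   -0.29]
 [-0.29  0.    0.96]]
-90 None
90 [ 1.68359944e+01 -6.83952583e+00  7.78409070e+01 -2.54444375e-14
  1.08998619e+02  2.10976655e+01]
0 [ 1.68359944e+01 -6.83952583e+00  7.78409070e+01 -2.54444375e-14
  1.08998619e+02  1.11097665e+02]
180 [ 16.83599436  -6.83952583  77.84090698   0.         108.99861885
 -68.90233454]
```

```bash
python3 - <<'E'
from h import *
from station import r
P=json.load(open("pose.json"));p=P["bed"]
r.reach([p[0]-.05,p[1],.43],[180,0,180+np.degrees(p[2])])
w=r.snapshot("wrist");print(w["cx"],w["cy"],w["fy"])
im=w["frame"][:,:,::-1].copy();cv2.imwrite("pics/w1.png",im)
json.dump({k:np.array(w[k]).tolist() for k in("fx","fy","cx","cy","R","t")},open("w1.json","w"))
cv2.imwrite("pics/w1v.png",cv2.resize(im[::-1,::-1],(800,600),interpolation=cv2.INTER_CUBIC))
print(proj(w,world(p,[[-.07,-.12,.057],[-.07,.12,.057],[.04,-.163,.087],[.04,.163,.087]])))
print(r.sense()["clock"])
E
```

```text
313.60100527709477 238.68287425320412 353.5176285020478
[[197.49926212 194.55791433]
 [436.22806412 194.73896237]
 [156.18743034 307.25103728]
 [477.26309246 307.39855   ]]
1.9417
```

View pics/w1v.png

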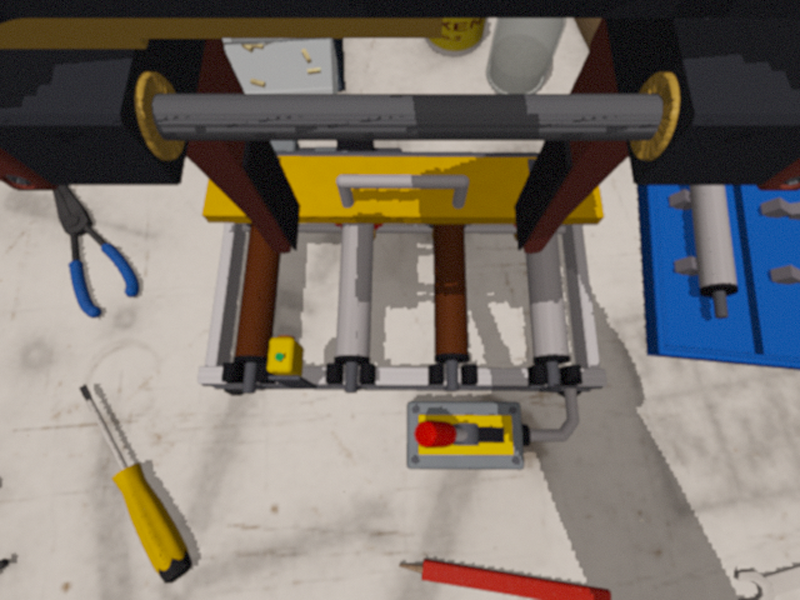

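```bash
cat >> h.py <<'E'
def back(s,px,z):
    R=np.array(s["R"]);d=R.T@np.array([(px[0]-s["cx"])/s["fx"],(px[1]-s["cy"])/s["fy"],1]);o=-R.T@np.array(s["t"])
    return o+d*(z-o[2])/d[2]
P=json.load(open("pose.json"));BED=P["bed"];TRAY=P["tray"]
BY=np.degrees(BED[2]);TY=np.degrees(TRAY[2])
def W(l,p=None): return world(BED if p is None else p,l)[0]
E
python3 - <<'E'
from h import *
from station import r
s=r.snapshot("top");p=BED
inv=lambda X:world([0,0,-p[2]],[[X[0]-p[0],X[1]-p[1],X[2]]])[0].round(3)
for px in[(160,205),(205,205),(233,150),(233,180),(232,205)]:
    print(px,[inv(back(s,px,z)) for z in(0,.1,.2)])
w=json.load(open("w1.json"))
for v in[(340,90),(225,40),(230,70)]:print(v,[inv(back(w,(639-v[0]/1.25,479-v[1]/1.25),z)) for z in(0,.1,.2)])
# isolator off
y=90+BY;T=lambda bx,by,tip:W([bx,by,tip+.182])
r.grab(10)
r.reach(T(-.128,.024,.16),[180,0,y])
r.servo_line(T(-.128,.024,.080),speed=.15)
f0=np.array(r.sense()["contact_force"])
r.servo_line(T(-.128,-.044,.080),speed=.1)
k=-.044
while k>-.060:
    k-=.002;r.servo_line(T(-.128,k,.080),speed=.05)
    f=np.array(r.sense()["contact_force"])-f0
    if np.linalg.norm(f)>9:break
print(k,f)
r.servo_line(T(-.128,k+.01,.080),speed=.1)
r.servo_line(T(-.128,k+.01,.2),speed=.2)
w=r.snapshot("wrist");cv2.imwrite("pics/w2.png",w["frame"][:,:,::-1])
print(r.sense()["clock"],r.sense()["opening"])
E
```

```text
(160, 205) [array([0.186, 0.297, 0.   ]), array([0.168, 0.267, 0.1  ]), array([0.151, 0.237, 0.2  ])]
(205, 205) [array([0.194, 0.155, 0.   ]), array([0.176, 0.133, 0.1  ]), array([0.158, 0.111, 0.2  ])]
(233, 150) [array([0.378, 0.079, 0.   ]), array([0.349, 0.062, 0.1  ]), array([0.32 , 0.044, 0.2  ])]
(233, 180) [array([0.28 , 0.072, 0.   ]), array([0.257, 0.055, 0.1  ]), array([0.233, 0.038, 0.2  ])]
(232, 205) [array([0.199, 0.069, 0.   ]), array([0.18 , 0.052, 0.1  ]), array([0.162, 0.035, 0.2  ])]
(340, 90) [array([0.244, 0.073, 0.   ]), array([0.152, 0.054, 0.1  ]), array([0.06 , 0.036, 0.2  ])]
(225, 40) [array([0.316, 0.212, 0.   ]), array([0.207, 0.16 , 0.1  ]), array([0.097, 0.107, 0.2  ])]
(230, 70) [array([0.272, 0.201, 0.   ]), array([0.173, 0.151, 0.1  ]), array([0.075, 0.101, 0.2  ])]
-0.052000000000000005 [-0.13657106 13.25382176 -3.2494388 ]
8.3917 0.0003211225541466999
```

```bash
cat >> h.py <<'E'
def bar(th,R=.0582):
    a=np.arctan2(.033,-.048)-th
    return np.array([.1+R*np.cos(a),.084+R*np.sin(a)])
E
python3 - <<'E'
from h import *
from station import r
o=[180,0,90+BY];G=lambda b,dz=0:W([b[0],-.03,b[1]+.163+dz])
r.let_go()
r.reach(G(bar(0),.09),o); r.servo_line(G(bar(0)),speed=.15)
r.grab(20);print(r.sense()["opening"],r.sense()["contact_force"])
for th in np.arange(.1,1.71,.1):
    r.servo_line(G(bar(th)),speed=.1)
    f=np.array(r.sense()["contact_force"])
    if np.linalg.norm(f)>30:print("F",th,f);break
print(th,f,r.sense()["opening"])
r.let_go();r.servo_line(G(bar(th),.12),speed=.2)
p=BED
r.reach([p[0]-.10,p[1]-.03,.43],[180,0,180+BY])
w=r.snapshot("wrist");im=w["frame"][:,:,::-1].copy();cv2.imwrite("pics/w3.png",im)
json.dump({k:np.array(w[k]).tolist() for k in("fx","fy","cx","cy","R","t")},open("w3.json","w"))
cv2.imwrite("pics/w3v.png",cv2.resize(im[::-1,::-1],(800,600),interpolation=cv2.INTER_CUBIC))
print(r.sense()["clock"])
E
```

```text
0.009400247145431825 [-0.67962761  0.29132045 -0.32254259]
1.7000000000000002 [3.16049808 6.30041482 1.53230564] 0.00934856493991501
20.075
```

View pics/w3v.png

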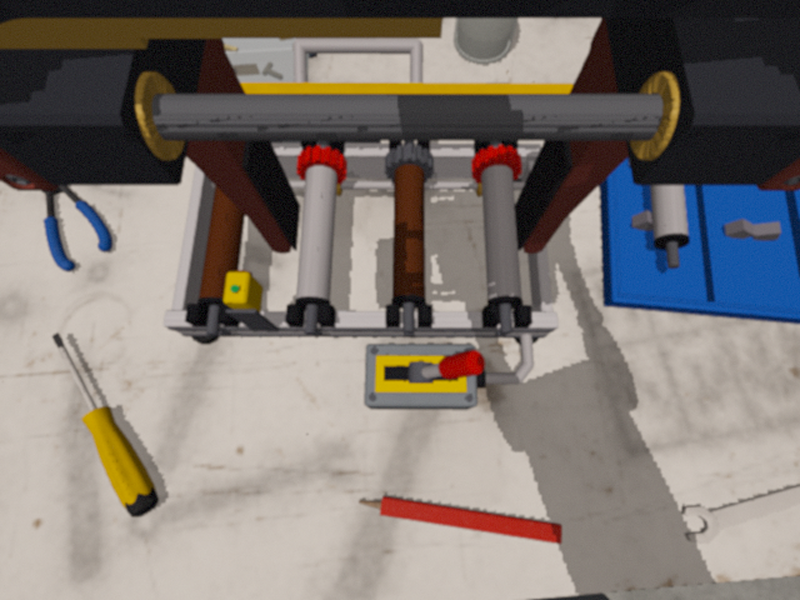

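```bash
python3 - <<'E'
from h import *
from station import r
w=json.load(open("w3.json"))
V=lambda q:(639-q[:,0])*1.25,lambda q:(479-q[:,1])*1.25
q=proj(w,world(BED,[[-.095,k,.057] for k in(-.12,-.04,.04,.12)]+[[.061,k,.079] for k in(-.12,-.04,.04)]))
print(np.c_[(639-q[:,0])*1.25,(479-q[:,1])*1.25].round(0))
t=TRAY
r.reach([t[0]-.10,t[1],.43],[180,0,180+TY])
w=r.snapshot("wrist");im=w["frame"][:,:,::-1].copy();cv2.imwrite("pics/w4.png",im)
json.dump({k:np.array(w[k]).tolist() for k in("fx","fy","cx","cy","R","t")},open("w4.json","w"))
cv2.imwrite("pics/w4v.png",cv2.resize(im[::-1,::-1],(800,600),interpolation=cv2.INTER_CUBIC))
c=cv2.imread("pics/w3.png")[::-1,::-1][110:285,125:455]
cv2.imwrite("pics/w3c.png",cv2.resize(c,(800,424),interpolation=cv2.INTER_CUBIC))
q=proj(w,world(t,[[.125,.145,.028],[.125,-.145,.028],[-.125,-.145,.028],[-.125,.145,.028]]))
print(np.c_[(639-q[:,0])*1.25,(479-q[:,1])*1.25].round(0))
E
```

```text
[[507. 328.]
 [409. 328.]
 [312. 328.]
 [214. 328.]
 [501. 148.]
 [409. 148.]
 [317. 148.]]
[[250. 126.]
 [532. 126.]
 [556. 369.]
 [220. 369.]]
```

View pics/w4v.png

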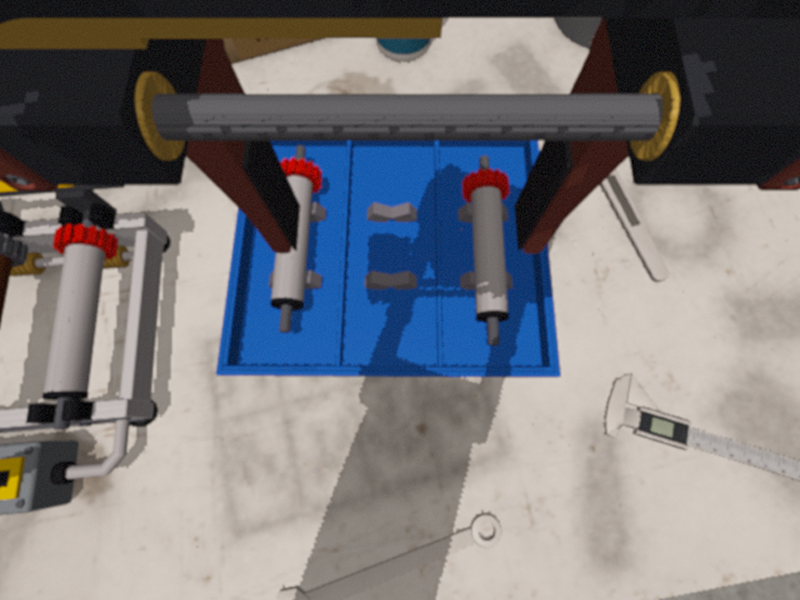

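View pics/w3c.png

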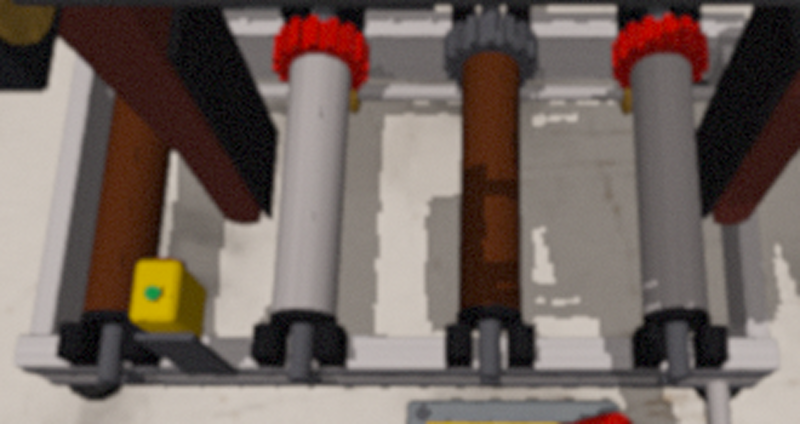

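```bash
cat >> h.py <<'E'
def inv(p,X): return world([0,0,-p[2]],[[X[0]-p[0],X[1]-p[1],X[2]]])[0]
def vback(w,v,z): return back(w,(639-v[0]/1.25,479-v[1]/1.25),z)
E
python3 - <<'E'
from h import *
P["bed"][2]-=.003;P["bed"][1]+=.0003;json.dump(P,open("pose.json","w"))
w=json.load(open("w4.json"))
for a,b,c in[((285,330),(300,148),(288,304)),((493,342),(484,156),(491,316))]:
    A,B,C=[inv(TRAY,vback(w,v,.029))*1000 for v in(a,b,c)];print(A.round(1),B.round(1),C.round(1),((A+B)/2).round(1),np.hypot(*(A-B)[:2]).round(1))
E
```

```text
[-90.7  91.4  29. ] [97.4 91.7 29. ] [-66.7  90.7  29. ] [ 3.3 91.5 29. ] 188.1
[-101.3  -91.7   29. ] [ 88.1 -93.4  29. ] [-77.8 -91.3  29. ] [ -6.6 -92.6  29. ] 189.4
```

```bash
cat >> h.py <<'E'
from station import r
def tcp(p,x,y,zax,d): return W([x,y,zax+.182-d],p)
def O(p): return [180,0,180+np.degrees(p[2])]
def up(z=.40,speed=.25):
    q=list(r.sense()["tcp_pos"]);q[2]=z;r.servo_line(q,speed=speed)
def st(): s=r.sense();return "t%.1f open %.4f F %s"%(s["clock"],s["opening"],np.round(s["contact_force"],1))
def go(p,x,y,zax,d,n=.40):
    q=tcp(p,x,y,zax,d);h=q.copy();h[2]=n;r.reach(h,O(p));r.servo_line(q+[0,0,.03],speed=.25);r.servo_line(q,speed=.06)
def look(n,p,dx=-.10):
    r.reach([p[0]+dx,p[1],.43],O(p));w=r.snapshot("wrist");im=w["frame"][:,:,::-1].copy()
    json.dump({k:np.array(w[k]).tolist() for k in("fx","fy","cx","cy","R","t")},open(n+".json","w"))
    cv2.imwrite("pics/%s.png"%n,cv2.resize(im[::-1,::-1],(800,600),interpolation=cv2.INTER_CUBIC))
E
python3 - <<'E'
from h import *
r.let_go();go(BED,0,-.04,.057,.0095);print(st())
r.grab(40);print(st());up(.30,.1);print(st());up();print(st())
go(TRAY,0,0,.030,.0095);print(st());r.let_go();r.wait(.3);up()
look("w5",TRAY)
print(st())
E
```

```text
t24.4 open 0.0881 F [-0.4  0.1  0.7]
t25.3 open 0.0273 F [-0.2  0.5  0.5]
t26.2 open 0.0272 F [-1.2  0.2 -2.9]
t26.8 open 0.0276 F [-0.1 -1.  -2.7]
t29.5 open 0.0268 F [-3.1  1.5  5.3]
t32.4 open 0.0881 F [ 0.2  0.7 -0.3]
```

View pics/w5.png

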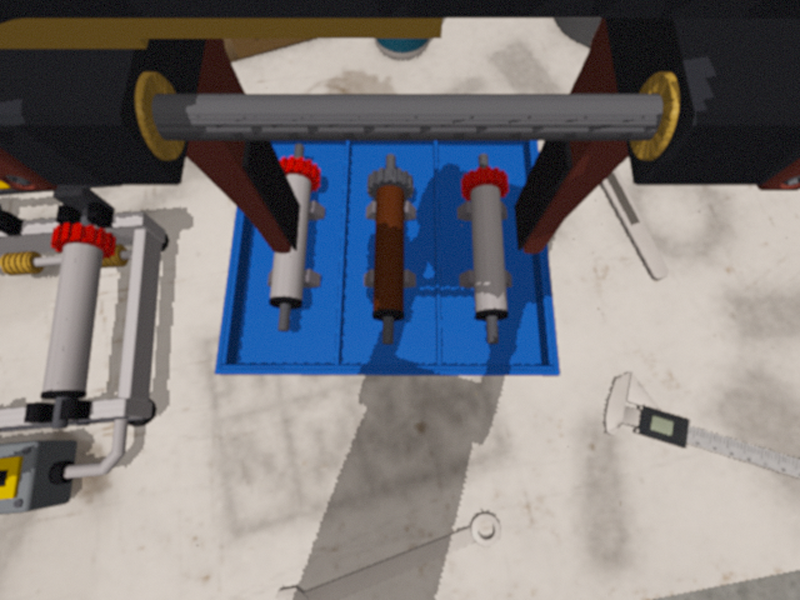

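```bash
python3 - <<'E'
from h import *
x,y=.0033,.0915
go(TRAY,x,y-.011,.029,.0095);print(st())
r.grab(4);print(st())
r.servo_line(tcp(TRAY,x,y,.029,.0095),speed=.03);print(st())
r.grab(40);print(st());up(.28,.1);print(st());up()
go(BED,0,-.04,.085,.0095);print(st())
for z in np.arange(.080,.0565,-.004):
    r.servo_line(tcp(BED,0,-.04,max(z,.0573),.0095),speed=.05)
    f=r.sense()["contact_force"];print(round(z,3),np.round(f,1))
    if np.linalg.norm(f)>25:break
E
```

```text
t34.5 open 0.0878 F [0.3 0.1 0.2]
t35.3 open 0.0447 F [0.1 8.6 3.9]
t35.8 open 0.0280 F [-0.1  3.9  4.7]
t36.0 open 0.0274 F [-0.7  5.3  4.2]
t37.0 open 0.0272 F [-0.4 -0.5 -2.9]
t39.9 open 0.0276 F [-3.8 -0.5 -1.8]
0.08 [-2.1  0.7 -1.8]
0.076 [-2.2  0.7  0.3]
0.072 [-1.8  0.5 -0.6]
0.068 [-5.7 -0.4  9.5]
0.064 [-13.7  -1.8  23.5]
```

```bash
python3 - <<'E'
from h import *
print(st(),r.sense()["torque"],np.round(r.sense()["tcp_pos"],4),tcp(BED,0,-.04,.064,.0095))
w=r.snapshot("wrist")["frame"][::-1,::-1,::-1][:,:];s=r.snapshot("scene")["frame"][:,:,::-1][150:290,190:345]
c=np.zeros((600,800,3),np.uint8);c[:300,:400]=cv2.resize(w,(400,300),interpolation=cv2.INTER_AREA)
s=cv2.resize(s,None,fx=3.8,fy=3.8,interpolation=cv2.INTER_CUBIC)
c[600-s.shape[0]:,800-s.shape[1]:]=s;c[:300,:400]=cv2.resize(w,(400,300),interpolation=cv2.INTER_AREA)
cv2.imwrite("pics/d1.png",c)
E
```

```text
t41.1 open 0.0272 F [-13.7  -1.8  23.5] [-0.37804191  1.98072413  0.05571044] [0.5302 0.1423 0.2415] [0.53022491 0.14219566 0.2365    ]
```

View pics/d1.png

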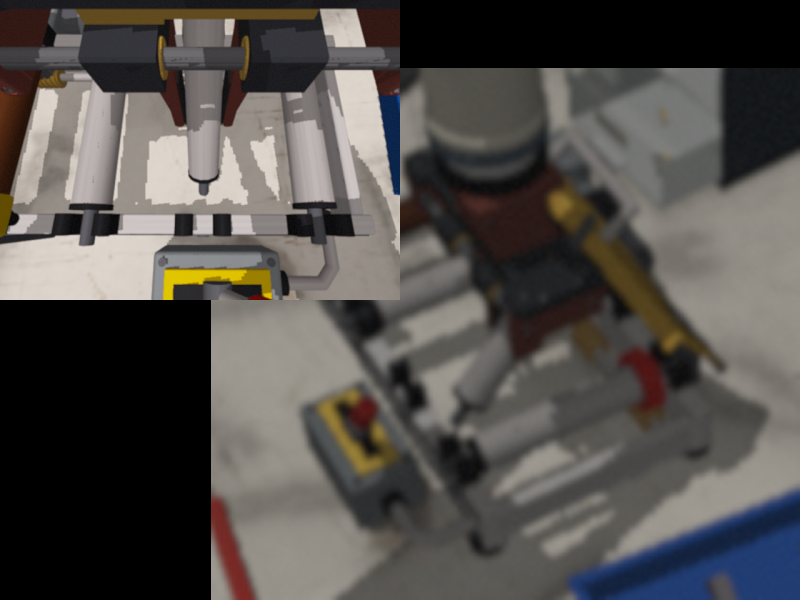

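```bash
python3 - <<'E'
from h import *
up(.32,.1);print(st(),r.sense()["torque"])
w=r.snapshot("wrist")["frame"][::-1,::-1,::-1];S=r.snapshot("scene")
json.dump({k:np.array(S[k]).tolist() for k in("fx","fy","cx","cy","R","t")},open("scene.json","w"))
s=S["frame"][:,:,::-1][110:250,210:330]
c=np.zeros((600,800,3),np.uint8);c[:300,:400]=cv2.resize(w,(400,300),interpolation=cv2.INTER_AREA)
s=cv2.resize(s,None,fx=3.3,fy=3.3,interpolation=cv2.INTER_CUBIC);print(s.shape)
c[600-s.shape[0]:,800-s.shape[1]:]=s
cv2.imwrite("pics/d2.png",c)
E
```

```text
t42.2 open 0.0272 F [-0.4 -0.9 -3.2] [0.03317009 0.04881525 0.00806043]
(462, 396, 3)
```

View pics/d2.png

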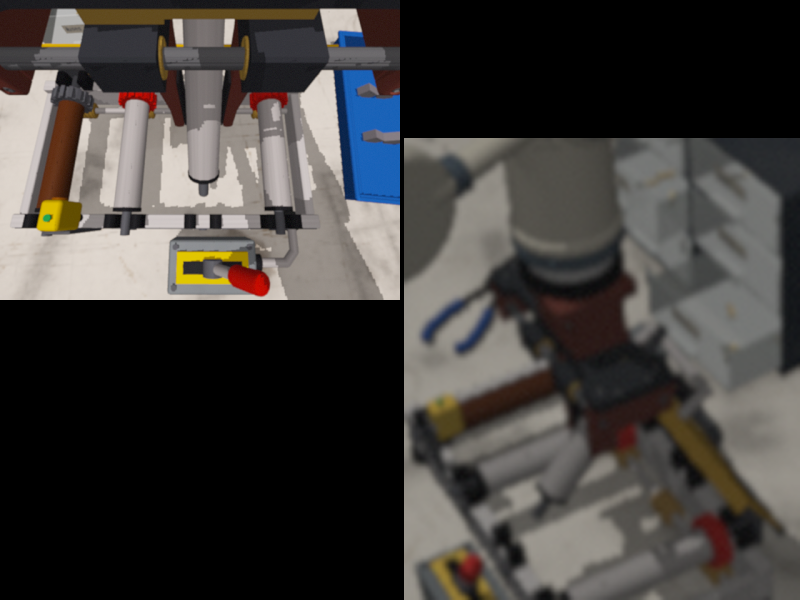

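```bash
python3 - <<'E'
from h import *
w=r.snapshot("wrist");S=json.load(open("scene.json"))
obs=[(w,(314.2,169)),(S,(252.1,224.2))]
f=lambda X:np.concatenate([(proj(s,X)[0]-p) for s,p in obs])
o=least_squares(f,W([-.09,-.04,.13]));X=o.x
print(X,o.fun.round(1)); t=r.sense()["tcp_pos"]; g=np.array(t)-[0,0,.1725]
print("bed",(inv(BED,X)*1000).round(1),"grip",(inv(BED,g)*1000).round(1))
E
```

```text
[0.47136577 0.14653149 0.07717097] [-0.2  0.7 -3.   1. ]
bed [-59.  -40.2  77.2] grip [ -0.2 -40.  146.5]
```

```bash
python3 - <<'E'
from h import *
x,y=.0033,.0918
up(.40);go(TRAY,x,y,.086,.0095);print(st())
r.grab(6);print(st())
for z in np.append(np.arange(.080,.031,-.006),.0295):
    r.servo_line(tcp(TRAY,x,y,z,.0095),speed=.04);f=r.sense()["contact_force"]
    print(round(z,3),np.round(f,1),end=" ")
    if np.linalg.norm(f)>30:break
r.wait(.3);print(st());r.grab(50);r.wait(.3);print(st())
w=r.snapshot("wrist")["frame"][::-1,::-1,::-1]
cv2.imwrite("pics/d3.png",w[:400])
E
```

```text
t45.1 open 0.0274 F [-0.5  0.3 -2.7]
t45.3 open 0.0278 F [-0.7 -0.9 -2.8]
0.08 [-0.7  0.  -2.9] 0.074 [ 0.1  0.1 -3.3] 0.068 [ 0.5  0.3 -2.1] 0.062 [-0.1  0.2 -3.3] 0.056 [-0.   0.1 -1.2] 0.05 [ 1.4  0.2 -2.1] 0.044 [ 0.5 -0.3 -2.3] 0.038 [ 0.5  0.2 -1.8] 0.032 [1.8 0.4 2. ] 0.03 [1.4 1.4 5. ] t48.6 open 0.0281 F [2.1 0.1 4.8]
t49.1 open 0.0271 F [-0.1  1.4  6.3]
```

View pics/d3.png

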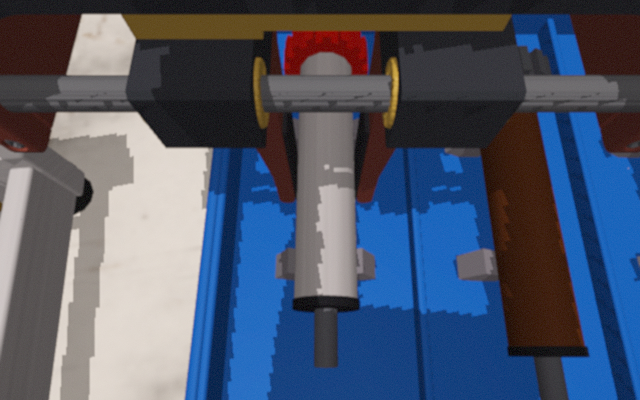

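```bash
python3 - <<'E'
from h import *
w=r.snapshot("wrist");print((inv(TRAY,back(w,(313,114),.029))*1000).round(1))
I=[];sn=lambda:I.append(cv2.resize(r.snapshot("wrist")["frame"][::-1,::-1,::-1],(400,300),interpolation=cv2.INTER_AREA))
up(.26,.05);sn();print(st(),r.sense()["torque"]);up(.40,.12);sn();print(st(),r.sense()["torque"])
q=tcp(BED,-.004,-.04,.2275,.0095);r.servo_line(q,O(BED),speed=.12);sn();print(st())
r.servo_line(q-[0,0,.06],speed=.08);sn();print(st())
cv2.imwrite("pics/d4.png",np.vstack([np.hstack(I[:2]),np.hstack(I[2:])]))
E
```

```text
[-83.6  91.2  29. ]
t50.5 open 0.0269 F [-0.  -0.1 -3.5] [-0.05508759  0.0094304  -0.00505645]
t51.9 open 0.0271 F [-0.8  0.6 -2.6] [-0.00783362  0.03379672 -0.01944093]
t54.3 open 0.0268 F [-0.6  0.3 -3.6]
t55.2 open 0.0271 F [-0.1 -0.3 -2.2]
```

View pics/d4.png

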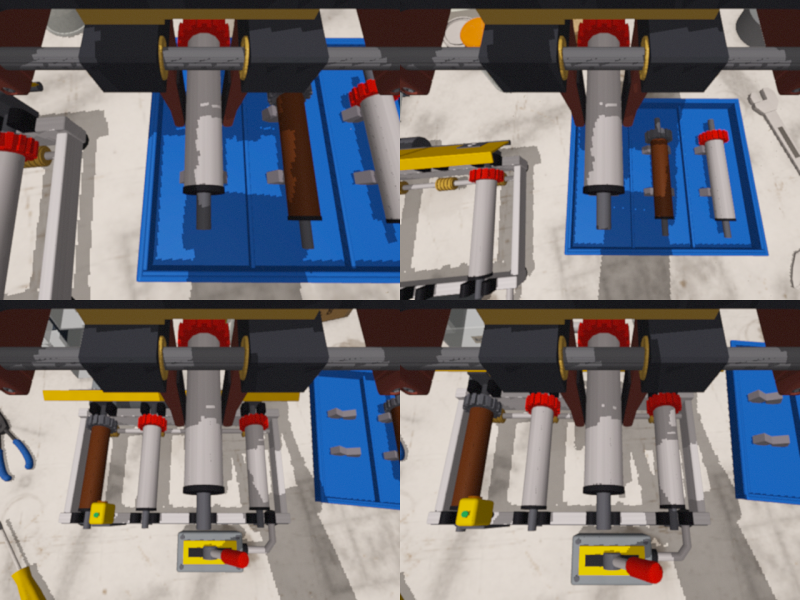

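```bash
cat >> h.py <<'E'
def seat(x,y,d=.0095,z0=.10,zend=.0573):
    r.servo_line(tcp(BED,x,y,z0,d),O(BED),speed=.1)
    for z in np.append(np.arange(.076,zend,-.004),zend):
        r.servo_line(tcp(BED,x,y,z,d),speed=.05);f=np.array(r.sense()["contact_force"])
        print(round(z,4),f.round(1),end=" ")
        if np.linalg.norm(f)>20:print("STOP");return False
    return True
E
python3 - <<'E'
from h import *
ok=seat(-.008,-.04);print(ok,st())
I=[cv2.resize(r.snapshot("wrist")["frame"][::-1,::-1,::-1],(400,300),interpolation=cv2.INTER_AREA)]
if ok:
    r.let_go();r.wait(.2);up(.34);I.append(cv2.resize(r.snapshot("wrist")["frame"][::-1,::-1,::-1],(400,300),interpolation=cv2.INTER_AREA))
cv2.imwrite("pics/d5.png",np.hstack(I))
E
```

```text
0.076 [-5.3  1.4 -0.2] 0.072 [-10.9  -0.1  10.7] 0.068 [-16.8  -2.5  24.5] STOP
False t57.2 open 0.0271 F [-16.8  -2.5  24.5]
```

View pics/d5.png

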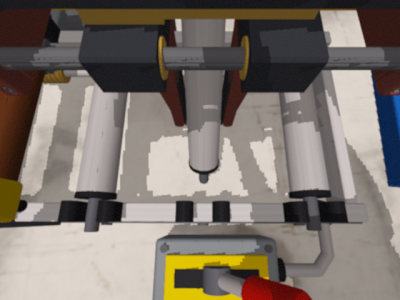

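```bash
python3 - <<'E'
from h import *
w=json.load(open("w3.json"))
for th in np.arange(1.0,1.91,.1):
    b=bar(th);e=[.1-.06*np.cos(th),.084+.06*np.sin(th)]
    q=proj(w,world(BED,[[b[0],-0,b[1]],[e[0],0,e[1]],[.1,0,.084]]));print(round(th,1),((479-q[:,1])*1.25).round(0),np.round(e,3),np.round(b,3))
E
```

```text
1.0 [ 51.  95. 107.] [0.068 0.134] [0.102 0.142]
1.1 [ 46.  87. 107.] [0.073 0.137] [0.108 0.142]
1.2 [ 41.  78. 107.] [0.078 0.14 ] [0.113 0.141]
1.3 [ 37.  70. 107.] [0.084 0.142] [0.119 0.139]
1.4 [ 34.  63. 107.] [0.09  0.143] [0.124 0.137]
1.5 [ 32.  56. 107.] [0.096 0.144] [0.129 0.134]
1.6 [ 31.  49. 107.] [0.102 0.144] [0.134 0.131]
1.7 [ 30.  44. 107.] [0.108 0.143] [0.139 0.127]
1.8 [ 31.  39. 107.] [0.114 0.142] [0.143 0.123]
1.9 [ 32.  35. 107.] [0.119 0.141] [0.147 0.119]
```

```bash
python3 - <<'E'
from h import *
x,y=.0,.0918
up(.40,.12);q=tcp(TRAY,x,y,.086,.0095);h=q.copy();h[2]=.40
r.servo_line(h,O(TRAY),speed=.15);r.servo_line(q,speed=.12);r.grab(6)
for z in(.06,.045,.036,.0295):
    r.servo_line(tcp(TRAY,x,y,z,.0095),speed=.04);print(st())
r.wait(.3)
r.grab(3)
r.servo_line(tcp(TRAY,x,y,.0385,.0095),speed=.03);print(st())
r.let_go();r.wait(.4);print(st());up(.40)
# push guard
r.grab(10);o=O(BED);T=lambda bx,tip:W([bx,0,tip+.182])
r.reach(T(.03,.2),o);r.servo_line(T(.03,.115),speed=.2)
r.servo_line(T(.097,.115),speed=.06);print(st())
r.servo_line(T(.06,.115),speed=.15);up(.40);r.let_go()
look("w6",BED,-.10);im=cv2.imread("pics/w6.png")
look("w7",TRAY,-.10);im2=cv2.imread("pics/w7.png")
f=lambda i:cv2.resize(i[0:450],(533,300),interpolation=cv2.INTER_AREA)
cv2.imwrite("pics/d6.png",np.vstack([f(im),f(im2)]));print(st())
E
```

```text
t63.0 open 0.0280 F [ 1.  -0.5 -2.2]
t63.5 open 0.0281 F [ 0.6 -0.5 -2.3]
t63.9 open 0.0277 F [ 2.1  1.1 -0. ]
t64.2 open 0.0276 F [2.5 1.3 4.8]
t65.2 open 0.0276 F [-0.  -0.  -1.8]
t66.6 open 0.0877 F [ 0.5 -0.2  1. ]
t71.8 open 0.0006 F [-0.8  1.2  0.2]
t76.4 open 0.0877 F [ 0.1 -0.2  0.1]
```

View pics/d6.png

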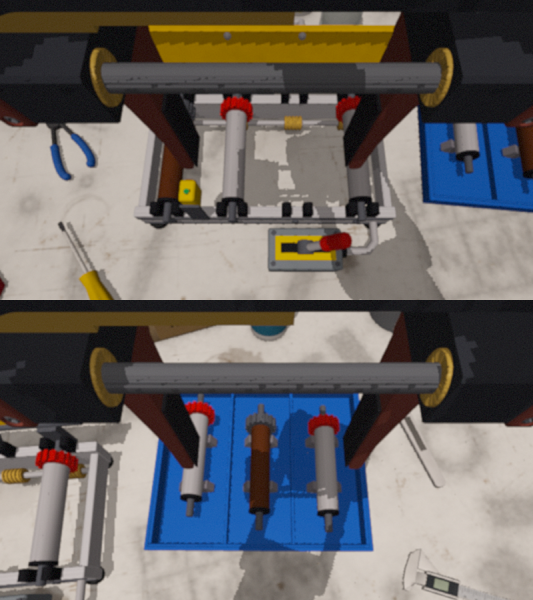

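```bash
cat >> h.py <<'E'
def tip(n,y,p=None,lo=-.115,hi=-.06):
    w=json.load(open(n+".json"));im=cv2.imread("pics/%s.png"%n).astype(int);out=[]
    for x in np.arange(lo,hi,.002):
        best=None
        q=proj(w,world(TRAY if p is None else p,[x,y,.031]))[0];u,v=int(round((639-q[0])*1.25)),int(round((479-q[1])*1.25))
        c=im[v-1:v+2,u-1:u+2].reshape(-1,3).mean(0);out.append((round(x*1000),int(c[0]-c[2]),int(c.mean())))
    return out
E
python3 - <<'E'
from h import *
for y in(.0915,-.0925):print([*tip("w7",y)])
print("old",[*tip("w5",.0915)])
E
```

```text
[(-115, 150, 101), (-113, 151, 101), (-111, 152, 101), (-109, 150, 102), (-107, 150, 102), (-105, 150, 102), (-103, 150, 102), (-101, 150, 102), (-99, 150, 101), (-97, 150, 102), (-95, 151, 101), (-93, 150, 101), (-91, 151, 101), (-89, 151, 101), (-87, 84, 81), (-85, 13, 69), (-83, 0, 78), (-81, 1, 81), (-79, 2, 83), (-77, 3, 83), (-75, 2, 79), (-73, 2, 80), (-71, 2, 82), (-69, 3, 83), (-67, 3, 85), (-65, 3, 79), (-63, 4, 75), (-61, 3, 46)]
[(-115, 100, 63), (-113, 99, 64), (-111, 101, 63), (-109, 94, 61), (-107, 50, 56), (-105, 6, 51), (-103, 2, 54), (-101, 2, 55), (-99, 2, 61), (-97, 2, 76), (-95, 3, 90), (-93, 3, 89), (-91, 3, 89), (-89, 3, 90), (-87, 3, 91), (-85, 2, 90), (-83, 3, 76), (-81, 2, 40), (-79, 1, 22), (-77, -1, 48), (-75, -10, 150), (-73, -10, 175), (-71, -10, 175), (-69, -10, 176), (-67, -9, 175), (-65, -9, 175), (-63, -9, 166), (-61, -9, 139)]
old [(-115, 151, 101), (-113, 150, 103), (-111, 152, 101), (-109, 149, 103), (-107, 149, 102), (-105, 149, 102), (-103, 149, 101), (-101, 151, 101), (-99, 152, 101), (-97, 152, 102), (-95, 144, 99), (-93, 87, 83), (-91, 15, 75), (-89, 2, 86), (-87, 2, 86), (-85, 2, 83), (-83, 3, 83), (-81, 3, 85), (-79, 4, 86), (-77, 2, 88), (-75, 3, 88), (-73, 4, 84), (-71, 4, 86), (-69, 4, 84), (-67, 2, 40), (-65, 0, 21), (-63, -1, 41), (-61, -7, 114)]
```

```bash
cat >> h.py <<'E'
def pick(x,y,s):   # outer bay, s=+1 for +y side
    go(TRAY,x,y-s*.011,.029,.0095);r.grab(4);print(st())
    r.servo_line(tcp(TRAY,x,y,.029,.0095),speed=.03)
    r.grab(45);r.wait(.2);print(st());up(.26,.06);print(st());up(.40,.15)
def carry(p,x,y,zax=.2275,d=.0095):
    q=tcp(p,x,y,zax,d);q[2]=.40;r.servo_line(q,O(p),speed=.18)
E
python3 - <<'E'
from h import *
print("bay1 old",[a for a in tip("w5",-.0925) if -111<=a[0]<=-99 or -83<=a[0]<-75])
pick(.009,.0918,1)
carry(BED,-.003,-.04);w=r.snapshot("wrist")
ok=seat(-.003,-.04);print(ok,st())
E
```

```text
bay1 old [(-111, 99, 63), (-109, 100, 63), (-107, 97, 63), (-105, 67, 57), (-103, 15, 52), (-101, 0, 59), (-99, 3, 75), (-83, 3, 91), (-81, 2, 86), (-79, 1, 53), (-77, 2, 21)]
t79.3 open 0.0435 F [-0.5  8.   3.4]
t80.3 open 0.0271 F [-0.8  2.7  5.4]
t81.4 open 0.0269 F [ 0.5  0.3 -3.6]
0.076 [-0.3  0.4 -2.1] 0.072 [-0.7  0.1 -3.2] 0.068 [ 0.6 -0.2 -2.8] 0.064 [ 0.2  0.3 -2.6] 0.06 [-0.6 -0.3 -2.4] 0.0573 [ 0.5  0.  -2.7] True t87.5 open 0.0274 F [ 0.5  0.  -2.7]
```

```bash
cat >> h.py <<'E'
def bedcheck(n):
    w=json.load(open(n+".json"));im=cv2.imread("pics/%s.png"%n).astype(int)
    for k,y in enumerate((-.12,-.04,.04,.12)):
        o=[]
        for x in np.arange(-.104,-.05,.004):
            q=proj(w,world(BED,[x,y,.060 if x<-.07 else .07]))[0];u,v=int(round((639-q[0])*1.25)),int(round((479-q[1])*1.25))
            o.append(int(im[v-1:v+2,u-1:u+2].mean()))
        # column extents: darkness centroid of axle at x=-.088 ; tube width at x=-.03
        q=proj(w,world(BED,[-.04,y,.07]))[0];u,v=int(round((639-q[0])*1.25)),int(round((479-q[1])*1.25))
        print(k+1,o,"row",[int(a) for a in im[v,u-30:u+31:4].mean(1)],im[v,u])
E
python3 - <<'E'
from h import *
r.let_go();r.wait(.3);up(.40)
look("w8",BED);bedcheck("w8");print(st())
E
```

```text
1 [106, 80, 77, 81, 78, 79, 79, 57, 10, 98, 100, 99, 100, 100] row [123, 123, 98, 79, 90, 94, 101, 100, 103, 97, 89, 124, 91, 77, 82, 104] [ 96  98 103]
2 [116, 55, 75, 78, 79, 79, 80, 78, 26, 96, 144, 101, 100, 100] row [125, 187, 187, 178, 96, 94, 96, 101, 101, 99, 92, 87, 125, 122, 123, 121] [ 97  98 103]
3 [165, 52, 80, 77, 78, 78, 78, 64, 21, 156, 156, 155, 156, 156] row [177, 176, 177, 181, 146, 149, 157, 158, 157, 119, 90, 82, 103, 125, 126, 127] [154 155 164]
4 [45, 62, 76, 78, 76, 79, 77, 53, 23, 43, 44, 43, 43, 46] row [175, 74, 66, 69, 124, 37, 42, 45, 40, 44, 38, 33, 29, 70, 102, 103] [20 40 81]
t90.2 open 0.0878 F [-0.1  0.9 -0.2]
```

```bash
python3 - <<'E'
from h import *
go(BED,0,.12,.057,.005);r.grab(45);r.wait(.2);print(st());up(.30,.06);print(st());up(.40,.12)
carry(TRAY,0,.0918);print(st())
r.servo_line(tcp(TRAY,0,.0918,.07,.005),speed=.15);r.servo_line(tcp(TRAY,0,.0918,.0345,.005),speed=.05);print(st())
r.let_go();r.wait(.4);print(st());up(.40)
look("w9",TRAY);print([tip("w9",y)[2:22] for y in(.0915,0,-.0925)]);print(st())
E
```

```text
t93.4 open 0.0273 F [-0.7  0.1  0. ]
t94.7 open 0.0270 F [ 0.4  0.7 -4.1]
t98.1 open 0.0270 F [ 0.5 -0.1 -3.2]
t100.1 open 0.0269 F [-0.3 -0.6 -2.5]
t101.6 open 0.0878 F [ 1.1 -0.6  0.5]
[[(-111, 155, 101), (-109, 153, 103), (-107, 151, 104), (-105, 152, 103), (-103, 152, 103), (-101, 119, 94), (-99, 11, 77), (-97, 1, 87), (-95, 2, 88), (-93, 3, 89), (-91, 4, 85), (-89, 4, 87), (-87, 3, 87), (-85, 2, 88), (-83, 2, 88), (-81, 4, 85), (-79, 3, 87), (-77, 3, 85), (-75, 2, 59), (-73, 2, 27)], [(-111, 100, 64), (-109, 100, 64), (-107, 93, 65), (-105, 57, 58), (-103, 12, 52), (-101, 2, 55), (-99, 3, 55), (-97, 2, 55), (-95, 2, 57), (-93, 2, 56), (-91, 1, 56), (-89, 1, 55), (-87, 1, 55), (-85, 2, 54), (-83, 3, 57), (-81, 3, 51), (-79, 2, 33), (-77, 0, 16), (-75, 0, 17), (-73, -16, 23)], [(-111, 98, 66), (-109, 99, 64), (-107, 39, 54), (-105, 4, 51), (-103, 1, 56), (-101, 2, 59), (-99, 2, 65), (-97, 2, 76), (-95, 3, 87), (-93, 4, 90), (-91, 3, 89), (-89, 4, 91), (-87, 2, 91), (-85, 2, 92), (-83, 4, 78), (-81, 4, 39), (-79, 1, 25), (-77, -2, 55), (-75, -9, 133), (-73, -11, 178)]]
t103.2 open 0.0879 F [0.  0.9 0.1]
```

```bash
python3 - <<'E'
from h import *
w=json.load(open("w9.json"));im=cv2.imread("pics/w9.png").astype(int)
for Y in(-.092,.092,0):
  for x in(-.06,-.02,.015,.05):
    ys=np.arange(Y-.03,Y+.03,.001);m=[]
    for y in ys:
        q=proj(w,world(TRAY,[x,y,.034]))[0];u,v=int(round((639-q[0])*1.25)),int(round((479-q[1])*1.25));c=im[v,u];m.append(c[0]-c[2]<25)
    k=ys[np.array(m)]*1000;print(Y,x,k.min().round(),k.max().round(),len(k))
E
```

```text
-0.092 -0.06 -105.0 -78.0 28
-0.092 -0.02 -105.0 -78.0 28
-0.092 0.015 -122.0 -66.0 48
-0.092 0.05 -115.0 -70.0 46
0.092 -0.06 78.0 104.0 27
0.092 -0.02 77.0 103.0 27
0.092 0.015 68.0 121.0 54
0.092 0.05 68.0 121.0 54
0 -0.06 -13.0 12.0 26
0 -0.02 -13.0 12.0 26
0 0.015 -23.0 14.0 37
0 0.05 -22.0 20.0 43
```

```bash
python3 - <<'E'
from h import *
pick(-.010,-.0915,-1)
carry(BED,-.003,.12)
ok=seat(-.003,.12);print(ok,st())
if ok:
    r.let_go();r.wait(.3);up(.40);look("w10",BED);bedcheck("w10");print(st())
    w=json.load(open("w10.json"));im=cv2.imread("pics/w10.png").astype(int)
    for Y in(-.12,-.04,.04,.12):
        o=[]
        for x in np.arange(.03,.075,.004):
            q=proj(w,world(BED,[x,Y,.071 if x<.054 else .079]))[0];u,v=int(round((639-q[0])*1.25)),int(round((479-q[1])*1.25));c=im[v,u];o.append(int(c[2]-c[0]))
        print(Y,o)
E
```

```text
t106.1 open 0.0418 F [-2.9 -7.1  4.1]
t107.0 open 0.0273 F [-2.6 -1.9  6.2]
t108.1 open 0.0271 F [-1.1  0.1 -2.1]
0.076 [-0.3  0.7 -1.8] 0.072 [ 0.1 -0.  -2.5] 0.068 [-0.3 -0.2 -2.2] 0.064 [-0.5  0.6 -2.5] 0.06 [0.1 0.1 1.8] 0.0573 [-3.9 -1.1 10.5] True t116.0 open 0.0272 F [-3.9 -1.1 10.5]
1 [107, 75, 77, 78, 78, 78, 78, 66, 10, 97, 97, 98, 98, 98] row [122, 123, 86, 81, 88, 93, 98, 100, 98, 95, 89, 122, 81, 80, 83, 114] [ 98  97 103]
2 [133, 55, 73, 79, 80, 79, 77, 79, 21, 95, 130, 98, 97, 98] row [121, 184, 185, 164, 109, 92, 99, 98, 100, 95, 89, 94, 120, 121, 122, 122] [ 95  95 101]
3 [157, 51, 77, 77, 77, 78, 78, 65, 20, 155, 155, 154, 154, 154] row [174, 177, 177, 179, 147, 147, 157, 158, 156, 137, 89, 82, 96, 124, 124, 125] [152 154 162]
4 [34, 64, 77, 76, 79, 76, 78, 72, 18, 156, 156, 156, 156, 156] row [173, 74, 68, 67, 112, 146, 158, 156, 155, 146, 136, 115, 89, 96, 98, 102] [154 157 163]
t118.9 open 0.0879 F [-0.4  1.1  1.1]
-0.12 [-1, -2, 1, -9, 1, 17, 116, 115, 117, 44, -3, -4]
-0.04 [9, 8, 9, 11, 9, 15, 177, 176, 180, 97, -5, 0]
0.04 [10, 9, 11, 11, 11, 40, 180, 179, 154, 19, 2, -3]
0.12 [-1, -4, -3, -6, 4, -1, -2, 2, -2, -1, 0, -1]
```

```bash
python3 - <<'E'
from h import *
p=list(BED);p[1]+=.10
look("w11",p);w=json.load(open("w11.json"));im=cv2.imread("pics/w11.png").astype(int)
def pr(Y,xs,z):
    o=[]
    for x in xs:
        q=proj(w,world(BED,[x,Y,z]))[0];u,v=int(round((639-q[0])*1.25)),int(round((479-q[1])*1.25));c=im[v,u];o.append(int(c[2]-c[0]))
    return o
for Y in(-.04,.04,.12):print(Y,pr(Y,np.arange(.034,.09,.004),.079))
# lateral gear extents at x=.061,z=.06
for Y in(-.04,.04,.12):
    o=[]
    ys=np.arange(Y-.035,Y+.035,.001)
    for y in ys:o.append(pr(y,[.0545],.062)[0]>60)
    k=ys[np.array(o)]*1000;print(Y,k.min() if len(k) else None,k.max() if len(k) else None,len(k))
E
```

```text
-0.04 [0, 5, -3, -1, -1, 1, 2, 0, -1, 1, -2, 0, -2, -1]
0.04 [11, 11, 12, 77, 146, 177, 100, -2, -2, 0, 1, 0, -1, 1]
0.12 [9, 11, 9, 16, 82, 155, 93, -4, -3, -2, -3, 0, -1, 0]
-0.04 -23.999999999999964 -16.99999999999996 8
0.04 18.0 63.0 29
0.12 98.0 141.00000000000003 18
```

```bash
python3 - <<'E'
from h import *
r.grab(10);o=O(BED);T=lambda bx,tip:W([bx,-.085,tip+.182])
r.reach(T(.152,.22),o);r.servo_line(T(.152,.115),speed=.15);f0=np.array(r.sense()["contact_force"]);print(st())
for x in(.12,.10,.08,.06):
    r.servo_line(T(x,.115),speed=.08);print(x,st())
for z in np.arange(.112,.083,-.002):
    r.servo_line(T(.058,z),speed=.04);f=np.array(r.sense()["contact_force"])-f0
    if np.linalg.norm(f)>9 and z<.095 or np.linalg.norm(f)>25:break
print(z,f);up(.40)
r.let_go();look("w12",BED);print(st())
w=json.load(open("w12.json"));im=cv2.imread("pics/w12.png").astype(int)
for y in(-.15,-.08,.07,.15):
    q=[]
    for x in np.arange(.02,.07,.002):
        a=proj(w,world(BED,[x,y,.087]))[0];u,v=int(round((639-a[0])*1.25)),int(round((479-a[1])*1.25));c=im[v,u];q.append(int(c[1]-c[0]))
    print(y,q)
E
```

```text
t122.8 open 0.0005 F [ 1.2 -0.7  1.1]
0.12 t123.4 open 0.0001 F [ 0.1 -0.9 -1.1]
0.1 t123.8 open 0.0004 F [ 1.8 -0.   1.7]
0.08 t124.2 open 0.0002 F [ 0.2 -0.1 -0.2]
0.06 t124.6 open 0.0006 F [ 0.1 -0.3 -0.2]
0.08399999999999998 [-7.68267165 -0.5923314  13.17454159]
t131.2 open 0.0880 F [ 0.1 -0.3 -0.1]
-0.15 [-2, 6, 1, 0, 5, 5, 0, 4, 8, -1, 7, 9, -1, 8, 3, 6, 5, 6, 6, 10, 1, -2, -1, -1, -1]
-0.08 [3, 1, 6, 3, 7, 35, 64, 63, 68, 87, 92, 90, 92, 93, 95, 125, 149, 147, 147, 148, 148, 102, 5, -4, 1]
0.07 [1, 2, 6, 5, 2, 30, 77, 83, 83, 129, 147, 148, 147, 146, 146, 147, 144, 150, 145, 146, 148, 100, 7, -5, 0]
0.15 [3, 6, 1, 7, 6, 1, 6, 3, 5, 4, 4, 1, 3, 9, 3, -1, 4, 1, 4, 3, 5, 3, -2, -2, -1]
```

```bash
python3 - <<'E'
from h import *
r.reach([.53331703-.05,.18177596,.43],[180,0,180+np.degrees(-.07438019)])
w=r.snapshot("wrist");A=cv2.imread("pics/w1.png").astype(int);B=w["frame"][:,:,::-1].astype(int)
w0=json.load(open("w1.json"))
for y in(-.08,.0,.07):
  for s,im in((w0,A),(w,B)):
    q=[]
    for x in np.arange(.02,.09,.003):
        a=proj(s,world(BED,[x,y,.087]))[0];c=im[int(round(a[1])),int(round(a[0]))];q.append(int(c[1]-c[0]))
    print(y,q)
g=cv2.phaseCorrelate(np.float32(A[270:345,180:470].mean(2)),np.float32(B[270:345,180:470].mean(2)));print(g)
E
```

```text
-0.08 [4, 6, 2, 3, 19, 71, 74, 97, 96, 98, 97, 98, 97, 99, 99, 96, 96, 99, 95, 98, 98, 99, 97, 98]
-0.08 [8, 5, 1, 0, 34, 67, 90, 95, 95, 96, 94, 94, 97, 94, 95, 95, 98, 97, 92, 94, 93, 95, 97, 96]
0.0 [7, 8, 0, 0, 15, 70, 115, 153, 154, 152, 155, 122, 95, 95, 112, 43, 0, 3, 1, 9, 151, 150, 149, 151]
0.0 [6, 7, 2, 1, 22, 66, 85, 147, 150, 149, 119, 92, 93, 93, 9, 0, 2, 0, 21, 147, 147, 146, 145, 146]
0.07 [5, 6, 1, -1, 8, 90, 109, 150, 153, 153, 153, 154, 153, 154, 153, 156, 153, 151, 150, 150, 152, 152, 153, 152]
0.07 [8, 7, 1, -1, 26, 81, 140, 148, 150, 147, 151, 152, 151, 149, 151, 148, 149, 148, 150, 148, 148, 149, 149, 149]
((0.27011413978354426, 0.380436560216765), 0.6665365928226047)
```

```bash
python3 - <<'E'
from h import *
y=90+BY;T=lambda by,tip=.080:W([-.128,by,tip+.182])
r.grab(10);r.reach(T(-.124,.17),[180,0,y]);r.servo_line(T(-.124),speed=.15)
f0=np.array(r.sense()["contact_force"]);r.servo_line(T(-.056),speed=.1);k=-.056
while k<-.040:
    k+=.002;r.servo_line(T(k),speed=.05);f=np.array(r.sense()["contact_force"])-f0
    if np.linalg.norm(f)>9:break
print(k,f);r.servo_line(T(k-.01),speed=.1);up(.40)
r.reach([.53331703-.05,.18177596,.43],[180,0,180+np.degrees(-.07438019)])
w=r.snapshot("wrist");A=cv2.imread("pics/w1.png").astype(int);B=w["frame"][:,:,::-1].astype(int)
red=lambda i:np.argwhere((i[:200,150:400,2]>150)&(i[:200,150:400,1]<60)&(i[:200,150:400,0]<60)).mean(0)
print(red(A[:]),red(B))
s=r.snapshot("top")["frame"][:,:,::-1].astype(int);t0=cv2.imread("pics/top0.png").astype(int)
d=np.abs(s-t0).max(2)>60;d[330:]=0
n,l,S,c=cv2.connectedComponentsWithStats(d.astype(np.uint8));print([(c[i].round().tolist(),int(S[i,4])) for i in range(1,n) if S[i,4]>12]);print(st())
E
```

```text
-0.04599999999999999 [ -1.15463901 -12.81415291   0.36426944]
[28.50826239 94.53680521] [28.29512318 94.65359477]
[([292.0, 230.0], 13), ([344.0, 250.0], 353), ([376.0, 240.0], 111), ([405.0, 244.0], 114), ([278.0, 255.0], 996), ([237.0, 249.0], 52), ([222.0, 249.0], 29), ([230.0, 251.0], 18), ([373.0, 258.0], 167), ([206.0, 274.0], 708), ([402.0, 271.0], 238), ([247.0, 273.0], 312), ([188.0, 270.0], 140), ([286.0, 267.0], 41), ([304.0, 308.0], 1122), ([237.0, 270.0], 47), ([266.0, 270.0], 14), ([179.0, 282.0], 54), ([370.0, 278.0], 121), ([266.0, 280.0], 14), ([273.0, 297.0], 31), ([200.0, 307.0], 123), ([252.0, 309.0], 109), ([286.0, 305.0], 68), ([161.0, 323.0], 290), ([258.0, 323.0], 63)]
t139.3 open 0.0006 F [ 0.   0.1 -0.7]
```

```bash
python3 -c "
from station import r
print(r.hand_in())"
```

```text
the job is handed in; nothing more can be done
None
```

The overhaul is done and handed in at about 139 s of the 210 s allowed. I checked the final state only by image measurements and contact forces, because all 14 picture views were used.

- **Order of work:** I switched the isolator off, opened the guard, did the rollers, shut the guard and switched the isolator on again.
- **Worn rollers:** both are in the tray. The one from station 2 is in the middle compartment, and the one from station 4 is in the compartment at +y.
- **New rollers:** one is seated at station 2 and one at station 4, with the red gears at the drive side.
- **Turning a roller:** none was needed. With the guard open, the steel rollers at stations 1 and 3 both had their red gears at the drive side already.
- **Guard and isolator:** the lever measures the same as its original on position. The guard's edge measures within about 1 mm of where it was when shut at the start.
- **Something that went wrong:** letting go of the handle pushed the guard partly shut, and the new roller for station 2 caught on it twice and tilted in the gripper. I put it back in the tray, opened the guard fully and then seated it cleanly.
- **Photo-eye, tools and jar:** I kept clear of all of them and saw no sign of contact, but I did not check them individually at the end.

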